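Lock a sprung filter wheel on its spindle with a snap ring

TASK

Take the circlip pliers from their stand, put both tips into the eyes of the snap ring lying on the rubber pad, and squeeze just enough to spread it, without overstretching it. Slip the spread ring over the filter wheel's spindle, press it gently down against the sprung wheel until it is below the spindle's head, and let it contract into the groove there so that it holds the wheel down. Then stand the pliers back in their stand and leave the other things where they are.

Things in the scene. Friction and masses are not known exactly. Their poses are not given: they have to be found in the camera images.
- hub: Filter-wheel hub, fixed: round white base 140 mm across, 25 mm high, with an upright steel spindle in its middle. Origin: centre of the underside, z up. The spindle's head is 41 mm across, from 52.5 to 66 mm up, with a 2 mm 45-degree bevel round its top edge; below the head is the groove, 36 mm across, open down to the wheel.
- spindle_top (a point): Centre of the top face of the spindle's head, 66 mm above the hub's origin.
- wheel (a joint): How far the filter wheel is pressed down on its spring, m, at most 0.005. 0 at rest: its top is then only 2.5 mm below the head's underside, too little for the 5 mm ring. About 2.5 N starts it, 6.3 N hold it at 2.5 mm, 10 N bring it to its stop; over 20 N damages it. A ring in the groove keeps it at about 0.0025.
- wheel_top (a point): Centre of the upper face of the aluminium filter wheel, a disc 120 mm across and 8 mm thick round the spindle, on a spring; at rest 50 mm above the hub's origin. It yields straight down only.
- ring: Steel snap ring, loose, 5 mm thick, 40 g, flat on the pad: two lobed halves, a gap and two eyes at its +x end. Origin: centre of the relaxed ring's underside, x towards the eyes, z up; it moves with the left (+y) half. Relaxed, the pads left and right have inner radius 18.5 mm; elsewhere the inside is 23 mm and more. Eyes: 7 mm through holes, 30 mm ahead, 9 mm left and right.
- ring_half (a joint): Opening angle between the ring's halves about its back, rad: 0 relaxed; each eye moves sideways 28 mm per rad. It clears the spindle's head from about 0.20 (0.25 to 0.32 is comfortable); above 0.45 it is overstretched and spoilt. It takes about 2 N at each eye at first, 8 N at 0.3.
- ring_back (a point): Springy back of the ring, half-way up its thickness. The ring's middle, also when spread, lies 26 mm from here towards the point half-way between the eyes.
- ring_eye_left (a point): Middle of the left eye's hole, half-way up the 5 mm thickness.
- ring_eye_right (a point): Middle of the right eye's hole, half-way up the 5 mm thickness.
- pad: Grey work pad with a black rubber top, fixed, 115 x 115 mm, upper face 12 mm above its origin (centre of the underside). The ring lies on it.
- pliers: Circlip pliers, loose, 120 g, upright in the stand, handles up. Origin: mid-way between the tips' ends at rest; z up the tool, y from right to left lever; the same turned half round. Crosshead 34 x 30 x 8 mm (x, y, z), underside 44 mm and pivot 50 mm above the origin. Squeezing the sprung levers along y spreads the tips.
- pliers_grip (a point): Half-way between the two handle bars, 105 mm above the pliers' origin: grip here, closing along the pliers' y. The bars are rubber rods 12 mm thick, 34 mm long, along x, 52 mm over their outsides at rest. The handles reach 23 mm higher; rubber guards stand 32 mm below the bars, out to 33 mm from the middle.
- tip_left (a point): Centre of the end of the left pin, 9 mm left of the pliers' middle at rest. The pin is 4.4 mm thick, 4.5 mm long with a tapered end, under a jaw 9 x 8 mm whose shoulder rests on the ring.
- tip_right (a point): Centre of the end of the right pin, like the left one, 9 mm right of the middle at rest.
- lever_left (a joint): Angle of the left lever about the pivot (the right one mirrors it), rad: 0 at rest, grows as the handles are squeezed, at most 0.30. Per 0.1 rad each tip moves out 5 mm and each bar in 5.5 mm; the tips lean outwards by that angle, which keeps the ring on. The levers' spring takes about 7 N at each handle to start, 14 N at 0.2 rad; the ring adds to it.
- stand: Grey pliers stand, fixed, block 80 x 70 x 55 mm (x, y, z) with an upright well 18 x 40 mm (x, y) in its middle, closed 3 mm above the table. The jaws hang in the well and the crosshead rests on the top face, the pliers' y along the stand's y. Origin: centre of the underside.
- stand_top (a point): Centre of the well's mouth, 55 mm above the stand's origin. The pliers' origin is 11 mm above the stand's origin when they are in place.
- objective: Bystander: small steel objective, 29 mm across, 44 mm high. Origin: centre of its underside.
- oil: Bystander: blue dropper bottle, 28 mm across, 65 mm high. Origin: centre of its underside.
- slide_tray: Bystander: clear tray 85 x 60 x 22 mm. Origin: centre of its underside.
- mouse: Bystander: black computer mouse, 100 x 60 x 30 mm. Origin: centre of its underside.
- driver: Bystander: screwdriver, 150 mm long. Origin: centre of its underside.
- washer: Bystander: plain closed steel washer, 44 mm across, 4 mm thick, not the snap ring. Origin: centre of its underside.
- dish: Bystander: white dish, 64 mm across, 20 mm high. Origin: centre of its underside.
Not all that is in view belongs to the job. What is shaped like the pliers but blue is not meant.

How it is judged:
By the outcome, as a careful person would: the job done as asked, in the order asked, and still so for the second after the job is handed in, with the robot touching nothing.
It also fails if it takes over 72 s, if anything falls off the work surface, if the arm or the gripper's body presses on something with over 40 N, if the wrist force passes 120 N, or if a joint passes its speed limit or range.

ROBOT

A 6-joint arm with a two-finger parallel gripper is mounted at the origin on the work surface. World frame = base frame: x ahead of the robot, y to its left, z up, the work surface at z = 0. Lengths are in m, angles in rad, forces in N, time in s.
With the tool pointing down it reaches from about 0.225 to 0.875 m from the base axis. Payload 3.4 kg.
Tool frame: the origin (TCP) lies midway between the tips of the shut fingers; the grasp point (between the pads) lies 19 mm behind it; z points along the fingers, y is the line along which they close (so a half turn about z gives the same grasp; the last joint's range is limited). The gripper opens to 85 mm and grips with 20 to 120 N. Pads are 22 mm wide; open, the fingers measure 114 mm over their backs; the gripper's body (76 mm by 85 mm) begins 54 mm behind the grasp point. The pads swing forward as they close: fully open they stand 13 mm farther back than shut.
Start: joints at [-1.271, 0.276, 1.505, -0, 1.361, -0.121], TCP at [0.235, -0.525, 0.231] pointing down, gripper open.
Joint ranges: [-2.89, 2.89], [-0.75, 2.08], [0.22, 2.7], [-1.18, 4.32], [0.11, 2.71], [-2.7, 2.7]. Speed limits (rad/s): [2.57, 2.57, 3.14, 3.14, 3.14, 3.14].

INTERFACE

Orientations are given as [roll, pitch, yaw] about the fixed x, y, z axes, in that order (R = Rz(yaw) Ry(pitch) Rx(roll)).
In Python, from cell import bot, hand, optics gives the robot as it stands. The module is installed in compiled form; this text tells all that it offers. Calls block until the motion is done:
- bot.move_to(position, orientation): joint-space move of the TCP to a pose.
- bot.line_to(position, rot=None, speed=0.15): straight line of the TCP; rot=None keeps the orientation; speed is the mean speed in m/s.
- bot.move_j(angles): joint-space move.
- hand.command_gripper(opening): opening from 0.0 (shut) to 1.0 (fully open); the grip force is fixed at half the most; returns when the fingers have stopped.
- bot.dwell(seconds).
- bot.solve_ik(position, orientation): joint angles nearest the present ones, or None.
- optics.camera(name): name is "scene" or "side" or "wrist"; returns a dict with "img" (400x640x3 uint8, red, green, blue), "mtx" (3x3 intrinsics, pixels), "world_to_cam" (4x4, takes a point from world to camera coordinates). Camera axes: x right, y down, z forward; pixel columns grow to the right and rows downward; lengths in m; the calibration is good to about 2 mm. A picture is of the moment at which its call begins. There is no depth.
A pose or a line that the arm cannot do raises bot.PlanningError and nothing moves.
- bot.hand_in(): hands the job in; it is judged then, once.
Readings, each from a call of its own:
- bot.current_clock(): time.
- bot.current_joint_positions(): joint angles.
- bot.current_dq(): joint speeds.
- bot.current_joint_torque(): joint torques, N m.
- bot.current_eef_pos(): TCP position.
- bot.current_eef_rot(): TCP orientation.
- bot.current_force(): force on the tool from outside, world axes, zero at the start.
- bot.current_moment(): the same for the moment, N m.
- bot.current_opening(): opening from 0.0 (shut) to 1.0 (fully open).
- bot.current_finger_force(): force on a finger pad.
Only numpy, scipy, OpenCV 4.12 (cv2) and the standard library are available. Lean on these libraries where they do the work, as an engineer would, in place of code of your own. Each camera call takes 0.05 s, during which the arm holds its last target. There are 200 camera calls.

## Working session

There is one attempt and no reset: what is moved stays moved. The work goes in short steps, each a Python script; the robot and the scene stay as the last script left them, time stands still between calls to the robot, and variables do not carry over. Pictures are saved under pics/ and viewed, at most 10 in all, crops included, and the job is handed in when it is done.

```bash
mkdir -p pics; ls
python3 - <<'E'
from cell import bot, hand, optics
import cv2,numpy as np
np.set_printoptions(precision=4,suppress=True)
for n in ["scene","side","wrist"]:
    c=optics.camera(n); cv2.imwrite(f"pics/{n}0.png",c["img"][:,:,::-1]); print(n,c["mtx"].tolist(),c["world_to_cam"])
print(bot.current_eef_rot(),bot.current_clock(),bot.current_opening())
E
```

```text
pics
scene [[411.993774253558, 0.0, 324.09302269541087], [0.0, 411.993774253558, 197.3258824378722], [0.0, 0.0, 1.0]] [[-0.5802  0.8144  0.0115  0.3163]
 [ 0.6207  0.4512 -0.6412 -0.2629]
 [-0.5274 -0.3649 -0.7673  1.3269]
 [ 0.      0.      0.      1.    ]]
side [[380.76366192235383, 0.0, 317.35417234889235], [0.0, 380.76366192235383, 202.96809320523298], [0.0, 0.0, 1.0]] [[-0.8394 -0.543  -0.0215  0.445 ]
 [-0.2289  0.3893 -0.8922  0.2189]
 [ 0.4929 -0.744  -0.4511  0.6227]
 [ 0.      0.      0.      1.    ]]
wrist [[275.3779049528575, 0.0, 322.08452177939733], [0.0, 275.3779049528575, 199.53430076635826], [0.0, 0.0, 1.0]] [[ 0.4098 -0.9122 -0.0027 -0.5739]
 [-0.8611 -0.3878  0.3287 -0.0444]
 [-0.3008 -0.1323 -0.9444  0.3813]
 [ 0.      0.      0.      1.    ]]
[-3.1402 -0.0002  0.4208] 0.15 1.0009857563448448
```

View pics/scene0.png

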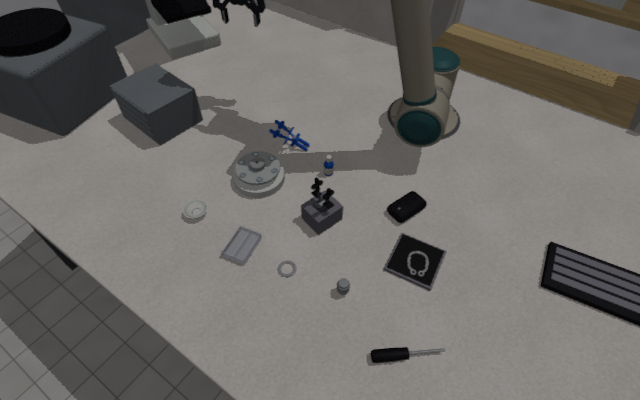

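View pics/side0.png

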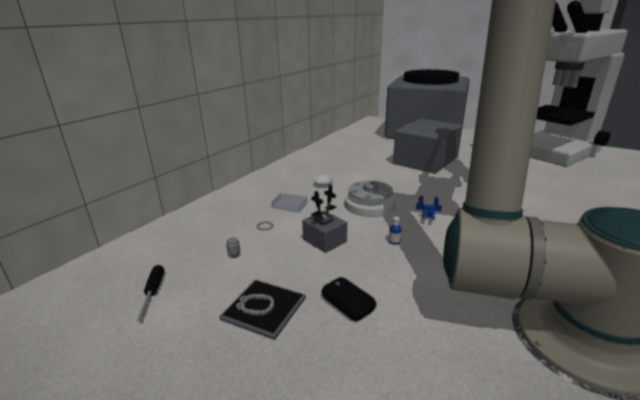

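The scene picture shows the hub at about (257,165), black pliers in the stand at (322,210), and the ring on the pad at (418,262) with its eyes towards the bottom of the image. The side view agrees: stand at (325,230), ring at (255,303).

```bash
cat > h.py <<'E'
from cell import bot, hand, optics
import cv2,numpy as np
from scipy.spatial.transform import Rotation as R
np.set_printoptions(precision=4,suppress=True)
def pix(c,uv,z):
    K,T=c["mtx"],c["world_to_cam"]; o=-T[:3,:3].T@T[:3,3]
    d=T[:3,:3].T@np.linalg.inv(K)@np.array([uv[0],uv[1],1.]); return o+d*(z-o[2])/d[2]
def proj(c,p):
    q=c["mtx"]@(c["world_to_cam"]@np.append(p,1))[:3]; return q[:2]/q[2]
def snap(n,f):
    c=optics.camera(n); cv2.imwrite(f"pics/{f}.png",c["img"][:,:,::-1]); np.savez(f"pics/{f}.npz",mtx=c["mtx"],world_to_cam=c["world_to_cam"]); return c
def down(yaw): return [np.pi,0,yaw]
E
python3 - <<'E'
from h import *
c=optics.camera("scene")
for n,uv,z in [("hub",(257,163),.066),("stand",(322,208),.055),("ring",(418,262),.012),("pad",(416,260),.012),("oil",(329,165),.03),("eyes",(417,275),.012)]: print(n,pix(c,uv,z))
w=optics.camera("wrist")["world_to_cam"]
T=np.eye(4);T[:3,:3]=R.from_euler('xyz',bot.current_eef_rot()).as_matrix();T[:3,3]=bot.current_eef_pos()
print(w@T, np.linalg.inv(w@T)[:3,3])
E
```

```text
hub [ 0.5184 -0.2379  0.066 ]
stand [ 0.5336 -0.0153  0.055 ]
ring [0.5047 0.2407 0.012 ]
pad [0.5026 0.2344 0.012 ]
oil [ 0.3829 -0.0994  0.03  ]
eyes [0.5369 0.2546 0.012 ]
[[ 0.0014  1.      0.0013  0.0001]
 [-0.9444  0.0018 -0.3288  0.0326]
 [-0.3288 -0.0008  0.9444  0.1622]
 [ 0.      0.      0.      1.    ]] [ 0.0842 -0.     -0.1425]
```

Run:
```python
from h import *
for n,p,z in [("hub",(.518,-.238),.066+.13),("stand",(.5336,-.0153),.055+.20),("ring",(.505,.243),.012+.13)]:
    yaw=np.arctan2(p[1],p[0])+np.pi/2
    x=np.array([np.cos(yaw),np.sin(yaw)])
    bot.move_to([*(np.array(p)+.012*x),z],down(yaw)); c=snap("wrist",n+"1"); print(n,bot.current_clock(),bot.current_joint_positions())
h=[cv2.imread(f"pics/{n}1.png") for n in ["hub","stand","ring"]]
cv2.imwrite("pics/m1.png",np.vstack([h[0][60:360,100:540],h[2][60:360,100:540]]))
```

```text
hub 1.8333 [-0.5335  0.2904  1.5735 -0.0006  1.2773 -0.1009]
stand 2.8083 [-0.1387  0.2018  1.5489 -0.001   1.3916 -0.1079]
ring 3.95 [ 0.3435  0.3181  1.6751 -0.0008  1.1469 -0.1027]
```

View pics/m1.png

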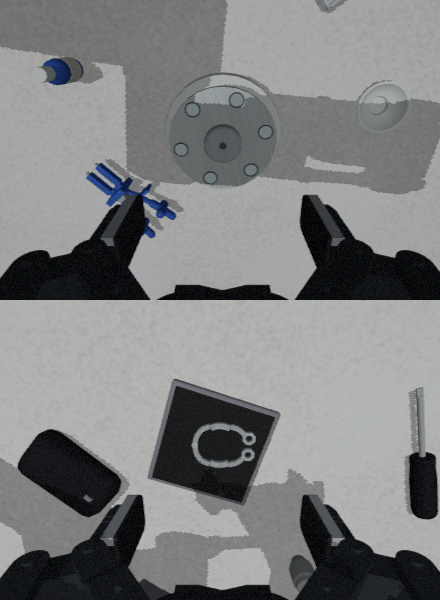

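View pics/stand1.png

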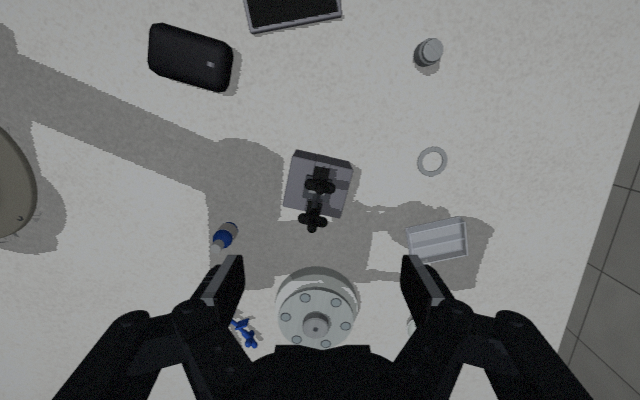

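The hub's spindle top sits at about (323,206). The ring's eyes are at (349,198) and (347,215). The pliers' bars are at about (320,186) and (312,218), in the block spanning (285–354, 150–217).

Run:
```python
from h import *
L=lambda n:np.load(f"pics/{n}.npz")
c=L("hub1"); print("spindle",pix(c,(323,206),.066))
c=L("ring1"); e1,e2=pix(c,(349,198),.0145),pix(c,(347,215),.0145); m=(e1+e2)/2; print(e1,e2,np.linalg.norm(e1-e2))
c=L("stand1"); b1,b2=pix(c,(320,186),.116),pix(c,(312,218),.116); g=(b1+b2)/2; print(b1,b2,np.linalg.norm(b1-b2),g)
d=b1-b2; a=np.arctan2(d[1],d[0]); 
for n,p,yaw,z in [("ring",m[:2],np.arctan2(*(e1-e2)[1::-1])+np.pi/2,.012+.075),("stand",g[:2],a+np.pi/2,.215)]:
    yaw=(yaw-np.arctan2(p[1],p[0])+np.pi/2+.0)%np.pi-np.pi/2+np.arctan2(p[1],p[0])+0
    # choose yaw or yaw+pi nearest q6=0 (yaw=az+pi/2)
    ys=[yaw,yaw+np.pi]; az=np.arctan2(p[1],p[0]); yaw=min(ys,key=lambda y:abs(y-az-np.pi/2))
    bot.move_to([*p,.2 if n=="ring" else z],down(yaw)); bot.move_to([*p,z],down(yaw)); c=snap("wrist",n+"2"); print(n,yaw,bot.current_clock(),bot.current_joint_positions(),proj(c,[*p,.0145 if n=="ring" else .116]))
A=cv2.imread("pics/ring2.png");B=cv2.imread("pics/stand2.png")
A=cv2.convertScaleAbs(A[100:300,200:440],alpha=2);B=cv2.convertScaleAbs(B[90:290,200:440],alpha=2.5)
cv2.imwrite("pics/m2.png",np.hstack([A,B]).repeat(1,0)); cv2.imwrite("pics/m2.png",cv2.resize(np.vstack([A,B]),None,fx=2,fy=2,interpolation=2)[:800,:])
cv2.imwrite("pics/r2z.png",cv2.resize(A,None,fx=3,fy=3,interpolation=2)[:600]);cv2.imwrite("pics/s2z.png",cv2.resize(B,None,fx=3,fy=3,interpolation=2)[:600])
```

```text
spindle [ 0.5157 -0.2445  0.066 ]
[0.5287 0.258  0.0145] [0.5356 0.2402 0.0145] 0.019108388176969967
[ 0.5311 -0.0024  0.116 ] [ 0.5211 -0.039   0.116 ] 0.03795238993733575 [ 0.5261 -0.0207  0.116 ]
ring 3.511083154896426 5.8833 [ 0.3194  0.4064  1.6858  0.      1.046  -1.6207] [321.7849 211.037 ]
stand 2.8751166974442155 7.325 [-0.17    0.2139  1.6338  0.0001  1.295  -1.476 ] [321.2485 201.8005]
```

View pics/r2z.png

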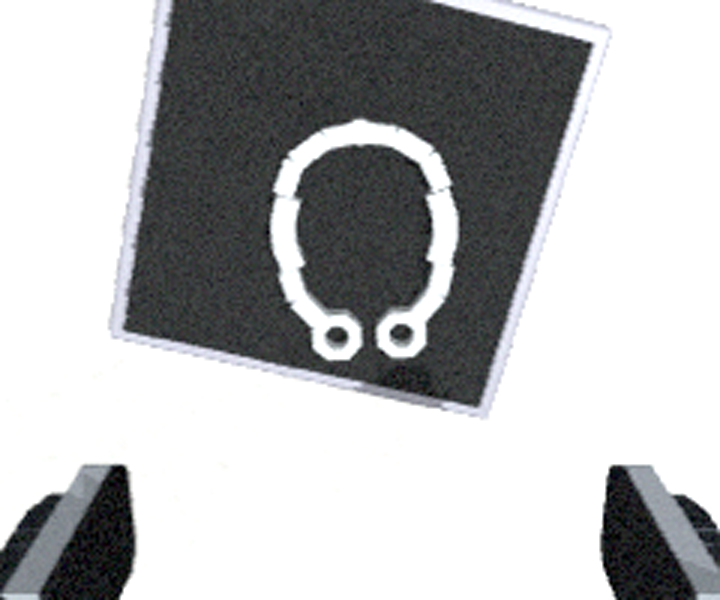

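View pics/s2z.png

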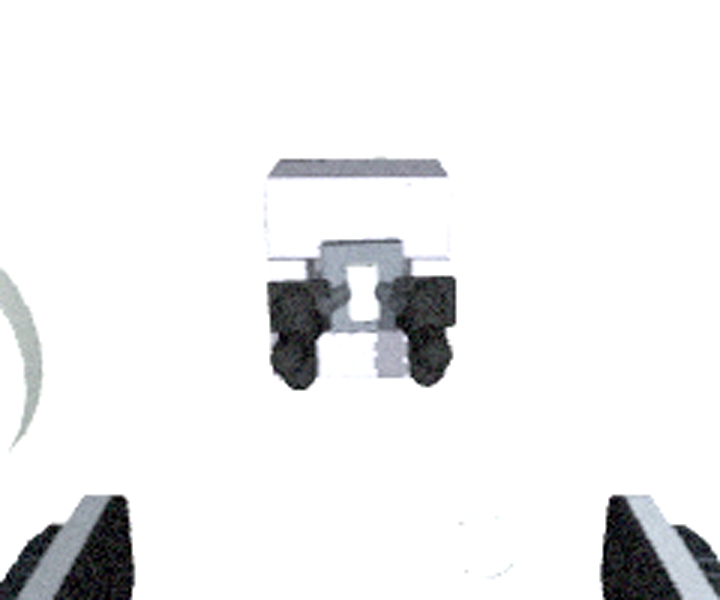

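Ring view: the eye outlines are centred at about (312.3,212.2) and (334,211.2), and the back is at (320.3,~143.5). Pliers view: the tool is well aligned in yaw. The crosshead's top is centred at (320.5,185.3), and the stand's top face spans rows 149.3–216.

Run:
```python
from h import *
L=lambda n:np.load(f"pics/{n}.npz")
c=L("ring2"); e1,e2,b=[pix(c,u,.017) for u in [(312.3,212.2),(334,211.2),(320.3,144)]]
bi=pix(c,(320.3,100+120/3),.017)
m=(e1+e2)/2;print("ring",e1,e2,np.linalg.norm(e1-e2),m,b, np.linalg.norm(m-b),"yaw eyes",np.degrees(np.arctan2(*(e2-e1)[1::-1])),"yaw axis",np.degrees(np.arctan2(*(m-b)[1::-1])))
c=L("stand2")
for n,v,z in [("cross",(320.5,185.3),.063),("crossL",(320-13.8,185.3),.063),("crossR",(334.3,185.3),.063),("standBack",(319.5,149.3),.055),("standFront",(319.5,216),.055),("barL",(289.3,191.5),.122),("barR",(351.7,191.5),.122)]: print(n,pix(c,v,z))
print(bot.current_eef_pos(),bot.current_eef_rot())
```

```text
ring [0.5351 0.2418 0.017 ] [0.5277 0.2583 0.017 ] 0.018048307025683 [0.5314 0.25   0.017 ] [0.4804 0.2278 0.017 ] 0.05568610660060504 yaw eyes 114.05293535890708 yaw axis 23.549396554586615
cross [ 0.5252 -0.0215  0.063 ]
crossL [ 0.521  -0.0368  0.063 ]
crossR [ 0.5292 -0.0067  0.063 ]
standBack [ 0.4877 -0.0125  0.055 ]
standFront [ 0.5636 -0.0332  0.055 ]
barL [ 0.5071 -0.0452  0.122 ]
barR [0.5217 0.0087 0.122 ]
[ 0.526  -0.0199  0.2144] [ 3.1416 -0.0011  2.8767]
```

Run:
```python
from h import *
p=[.5252,-.0215];yaw=2.8767
bot.move_to([*p,.18],down(yaw)); bot.line_to([*p,.094],speed=.1); bot.dwell(.2)
print(bot.current_eef_pos(),bot.current_eef_rot(),bot.current_force(),bot.current_clock())
for o in [.66,.62,.60,.585]:
    hand.command_gripper(o); print(o,bot.current_opening(),bot.current_finger_force(),bot.current_force())
    if bot.current_finger_force()>5 and o<.61: break
print(bot.current_clock()); s=snap("side","s3")
w=snap("wrist","w3");
A=cv2.convertScaleAbs(cv2.imread("pics/w3.png")[100:300,200:440],alpha=2.5);B=cv2.convertScaleAbs(cv2.imread("pics/s3.png")[130:270,240:400],alpha=2)
cv2.imwrite("pics/g3.png",np.hstack([cv2.resize(A,(480,400)),cv2.resize(B,(320,280))[:280].copy() if 0 else cv2.copyMakeBorder(cv2.resize(B,(320,280)),0,120,0,0,0)]))
```

```text
[ 0.5257 -0.0216  0.0946] [3.1414 0.0014 2.8767] [0.9913 0.1126 0.1796] 8.8
0.66 0.6583706171770607 0.0 [-0.5171 -0.0258 -0.0647]
0.62 0.6183968043940841 0.03027687664143741 [-0.2536  0.5191  0.1285]
0.6 0.6052687493401071 8.06463897228241 [-0.0681 -0.3048  2.6172]
9.6333
```

View pics/g3.png

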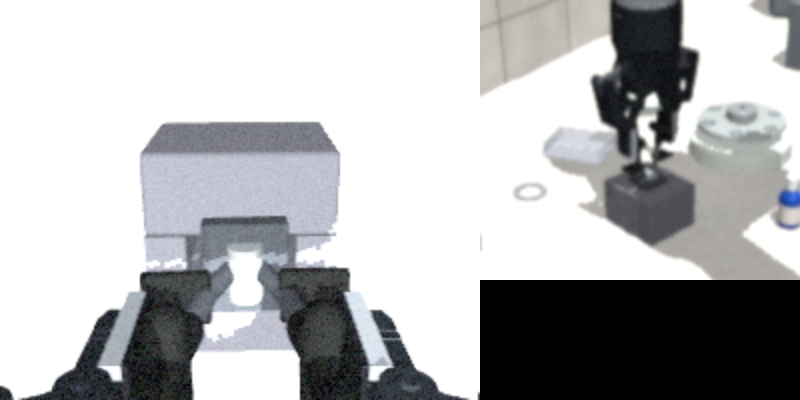

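The pliers are gripped at 51.4 mm and 8 N. The crosshead is centred in the wrist view at column 322.2, so there is no lateral bias. I'll lift and carry them over the ring.

```bash
cat >> h.py <<'E'
def fine(p,rot,speed=.05,n=2):
    t=np.array(p,float); q=t.copy()
    for i in range(n):
        bot.line_to(q.tolist(),rot,speed=speed); bot.dwell(.15); q=q+(t-bot.current_eef_pos())
    return bot.current_eef_pos()
E
python3 - <<'E'
from h import *
np.save("stand_tcp.npy",np.r_[bot.current_eef_pos(),bot.current_eef_rot()]); print(np.load("stand_tcp.npy"))
p=bot.current_eef_pos(); bot.line_to([p[0],p[1],p[2]+.08],speed=.12); print(bot.current_force(),bot.current_opening(),bot.current_finger_force())
yaw=np.radians(203.9); x=np.array([np.cos(yaw),np.sin(yaw)]); t=np.array([.5314,.25])-.0005*x
bot.move_to([*t,.16],down(yaw)); print(fine([*t,.1045],down(yaw)),bot.current_eef_rot(),bot.current_force(),bot.current_clock())
w=snap("wrist","w4"); s=snap("side","s4"); c=snap("scene","c4")
e=np.array([.5314,.25,.017]);ims=[]
for n,k in [("w4",w),("s4",s),("c4",c)]:
    u=proj(k,e); print(n,u); i=np.round(u).astype(int); A=cv2.imread(f"pics/{n}.png"); r=20 if n!="w4" else 40
    A=A[max(0,i[1]-int(1.25*r)):i[1]+int(1.25*r),i[0]-r:i[0]+r]; ims.append(cv2.resize(cv2.convertScaleAbs(A,alpha=1.6),(400 if n!="w4" else 0 or 260,500),interpolation=2) if n!="w4" else cv2.resize(cv2.convertScaleAbs(A,alpha=2.5),(0,0),fx=1,fy=1))
cv2.imwrite("pics/h4.png",np.hstack(ims[1:]))
E
```

```text
[ 0.5253 -0.0215  0.0943  3.1415  0.0004  2.8767]
[ 0.003   0.7393 -2.0214] 0.6030027910534727 7.229244410991669
[0.5316 0.2501 0.1041] [ 3.1416  0.     -2.7245] [-0.142  -0.1637 -1.3964] 13.4167
w4 [321.6826 205.2831]
s4 [241.7195 301.8295]
c4 [416.6944 271.1477]
```

View pics/h4.png

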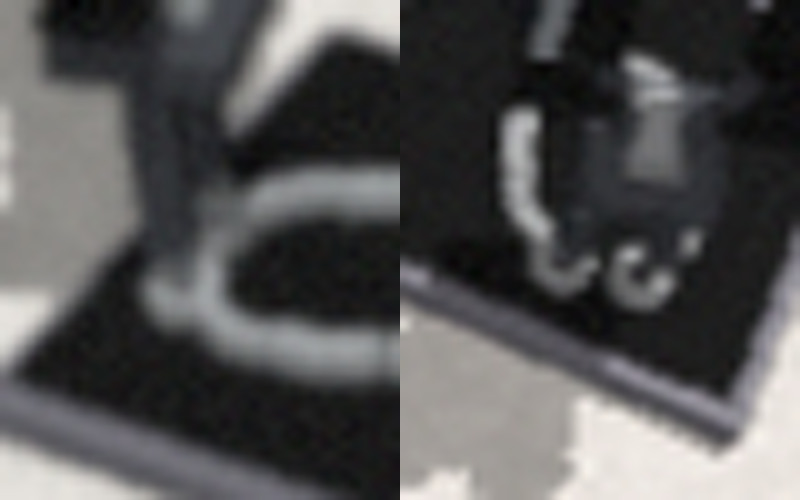

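The side and scene crops show both jaws directly over the two eyes. I'll descend in steps and watch the force.

Run:
```python
from h import *
yaw=np.radians(203.9);p=bot.current_eef_pos()
x=np.array([np.cos(yaw),np.sin(yaw)]); t=np.array([.5314,.25])-.0005*x
q=t+(t-p[:2])
f0=bot.current_force()[2]
for z in np.arange(.1025,.0945,-.001):
    bot.line_to([*q,z],down(yaw),speed=.03); bot.dwell(.05); f=bot.current_force(); print(z,bot.current_eef_pos(),f,bot.current_moment())
    if f[2]-f0>4: break
print(bot.current_clock())
```

```text
0.1025 [0.532  0.2502 0.1024] [-0.2494 -0.2821 -1.1732] [ 0.0349  0.0159 -0.0079]
0.10149999999999999 [0.532  0.2503 0.1015] [-0.0768  0.0146 -1.2019] [-0.0045 -0.0279 -0.0237]
0.10049999999999999 [0.532  0.2503 0.1004] [ 0.5307  0.1077 -1.1621] [-0.0037 -0.0122  0.0126]
0.09949999999999999 [0.532  0.2503 0.0995] [-0.5802  0.4772 -1.9081] [-0.0033 -0.01    0.0017]
0.09849999999999999 [0.532  0.2503 0.0984] [ 0.5125  0.0112 -0.5765] [-0.0299  0.0248  0.0011]
0.09749999999999999 [0.532  0.2503 0.0974] [-0.0453  0.143  -0.8328] [ 0.0043 -0.0367 -0.007 ]
0.09649999999999999 [0.5321 0.2502 0.0965] [-0.6301 -0.282  -1.0206] [-0.0547  0.0415  0.0111]
0.09549999999999999 [0.5322 0.2503 0.0958] [0.0759 0.0382 0.8454] [-0.1181  0.0245 -0.0354]
15.9667
```

Contact came at TCP z = 0.0958, which is the shoulder height; a miss would have touched at 0.1003. The pins are in the eyes. Next I'll squeeze in steps, easing the height.

Run:
```python
from h import *
yaw=np.radians(203.9);q=[.5319,.2502];z=.0955
for o in np.arange(.58,.409,-.02):
    hand.command_gripper(o); f=bot.current_force(); 
    for k in range(3):
        if f[2]<2: break
        z+=.0006; bot.line_to([*q,z],down(yaw),speed=.03); bot.dwell(.03); f=bot.current_force()
    print(round(o,3),bot.current_opening(),bot.current_finger_force(),f,bot.current_eef_pos(),z)
print(bot.current_clock())
s=snap("side","s5"); c=snap("scene","c5");w=snap("wrist","w5")
```

```text
0.58 0.581957726683722 8.00400361418724 [-1.1783 -0.1405  0.7355] [0.5316 0.2502 0.0963] 0.09670000000000001
0.56 0.5645201388311542 9.059047847986221 [-0.393   0.2329  0.1596] [0.5315 0.2503 0.0969] 0.09730000000000001
0.54 0.5410391623977132 11.201024651527405 [-0.4106  1.5511  0.0398] [0.5318 0.2504 0.0973] 0.09730000000000001
0.52 0.5260275446941662 11.928688287734985 [-0.4639  0.2037 -0.1778] [0.5318 0.25   0.0977] 0.09790000000000001
0.5 0.49886364007175016 13.285898566246033 [0.5019 0.7441 1.534 ] [0.532  0.2503 0.0981] 0.09790000000000001
0.48 0.48248645300012044 13.510915338993073 [-0.4825  0.1753 -1.3378] [0.5316 0.2499 0.0986] 0.09910000000000002
0.46 0.46238054101492027 14.577394723892212 [-0.2758  0.555  -1.0816] [0.5318 0.2501 0.0989] 0.09910000000000002
0.44 0.44327485248386245 15.638021528720856 [-0.4886  1.0452  0.4195] [0.5319 0.2503 0.0992] 0.09910000000000002
0.42 0.4261058495429685 16.7599555850029 [-0.6229  1.8926  1.2943] [0.532  0.2505 0.0994] 0.09910000000000002
19.6167
```

Run:
```python
from h import *
yaw=np.radians(203.9);q=[.5319,.2502]
bot.line_to([*q,.16],down(yaw),speed=.06)
for o in [.40,.385]:
    hand.command_gripper(o);print(bot.current_opening(),bot.current_finger_force(),bot.current_force(),bot.current_eef_pos())
print(bot.current_clock())
s=snap("side","s6"); c=snap("scene","c6"); w=snap("wrist","w6")
p=bot.current_eef_pos(); ims=[]
for n,k,r in [("s6",s,45),("c6",c,35),("w6",w,55)]:
    u=proj(k,p-[0,0,.08]); i=np.round(u).astype(int); A=cv2.imread(f"pics/{n}.png")[i[1]-r:i[1]+r,i[0]-r:i[0]+r]; ims.append(cv2.resize(cv2.convertScaleAbs(A,alpha=1.8),(266,266),interpolation=2))
cv2.imwrite("pics/h6.png",np.hstack(ims))
```

```text
0.408423639852777 17.13113307952881 [-0.4659 -0.3593 -2.1328] [0.5317 0.2501 0.1596]
0.3848296200570893 17.806045711040497 [ 0.7929 -0.2216 -1.1784] [0.5319 0.2502 0.1599]
21.3667
```

View pics/h6.png

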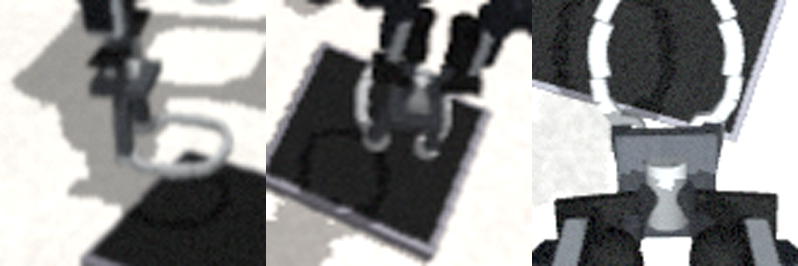

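The ring is up and spread on both pins, lying ahead of the pliers on the camera side. I'll measure its spread and centre numerically from the wrist picture.

Run:
```python
from h import *
w=np.load("pics/w6.npz"); A=cv2.imread("pics/w6.png"); g=cv2.cvtColor(A,6)
p=np.array([.5319,.2502,.1599]); u=proj(w,p-[0,0,.08]); i=np.round(u).astype(int); print(i)
for y in range(i[1]-115,i[1]-2,3): print(y,''.join("%s"%(" .:-=+*#%@"[min(9,v//18)]) for v in g[y,i[0]-45:i[0]+46]))
print("x0",i[0]-45)
```

```text
[322 208]
93 *=.............................:::=++************+++#@@@@@@@@@@@@@@@@@@@@@@@@@@@@@@@@@@@@@@
96 +.........:...............................::=*#*#**#**#*******#@@@@@@@@@@@@@@@@@@@@@@@@@@@@
99 :...................................................:-=**########****+*#%@@@@@@@@@@@@@@@@@@
102 ..............................................................::=*#**#*####****++#@@@@@@@@@
105 ............................ ..........................................::=*##########******
108 ........................... .. .................................................::-=*######
111 .............:.............:...........................................:..................:
114 .........................................................................:.................
117 ....:.............................................. .........:.............................
120 ..........:........................................................................:.......
123 .................................................................:.........................
126 .................................
[... 1861 characters left out ...]
%%%%%#=...-***#@@@@@@
186 ..  .....:...-*%%%%#+:...............................................:+#%%##*-:-+**#@@@@@@@
189 +=-:... ....:.=#%%##*-................:... ..  ....:.................:*%%%%#+.-+**#@@@@@@@@
192 #*+=========---*%%#%#+:................  . .......:.................:+#%%%%*:-+**#@@@@@@@@@
195 ###########**+==++#%%%#+=-:......  ..   . ......................:.:=##%%%#+:-+**#@@@@@@@@@@
198 ###################%%%%##+========--:... .  .........:....:....:-=*#%%%%#=.-+**#@@@@@@@@@@@
201 ####################*+++++++++===-========+**+==:....:.::+*#%%#%%##%%%*:..-+**#@@@@@@@@@@@@
204 ######################*====---=+++++=#@@@@@@@#*+*+****+*%%%%=..:::::-=...-+**#@@@@@@@@@@@@@
x0 277
```

Run:
```python
from h import *
w=np.load("pics/w6.npz"); yaw=np.radians(203.9); p=np.array([.5319,.2502,.1599])
x=np.array([np.cos(yaw),np.sin(yaw)]);y=np.array([np.sin(yaw),-np.cos(yaw)])
for z in [.0755,.0775,.0795]:
    f=lambda u:(lambda d:np.array([d@x,d@y])*1000)((pix(w,u,z)-p)[:2])
    print(z,"Lin",f((297.5,174)),"Rin",f((346.3,174)),"Lout",f((289.2,174)),"Rout",f((354.5,174)),"backout",f((321.5,142.6)),"backin",f((321.5,149.2)))
```

```text
0.0755 Lin [ 29.459  -20.4973] Rin [29.5066 20.7671] Lout [ 29.4509 -27.5141] Rout [29.5147 27.7025] backout [55.7055 -0.2242] backin [50.3556 -0.2204]
0.0775 Lin [ 29.9519 -20.3171] Rin [29.9992 20.5839] Lout [ 29.9439 -27.272 ] Rout [30.0071 27.4582] backout [55.9673 -0.2225] backin [50.6645 -0.2187]
0.0795 Lin [ 30.4449 -20.1368] Rin [30.4917 20.4007] Lout [ 30.4369 -27.0299] Rout [30.4995 27.2139] backout [56.229  -0.2208] backin [50.9734 -0.217 ]
```

```bash
cat >> h.py <<'E'
def ringwid(f,p,yaw,z,rows):
    """inner/outer half-level edges of the bright ring along image rows, in tool frame mm"""
    w=np.load(f"pics/{f}.npz"); g=cv2.cvtColor(cv2.imread(f"pics/{f}.png"),6).astype(float)
    x=np.array([np.cos(yaw),np.sin(yaw)]);y=np.array([np.sin(yaw),-np.cos(yaw)]); out=[]
    for r in rows:
        l=g[r-1:r+2].mean(0); pk=min(l[330:365].max(),l[275:315].max()); th=(pk+l[322])/2; e=[]
        for s in (-1,1):
            k=322
            while l[k]<th and abs(k-322)<60: k+=s
            e.append(k-s+s*(th-l[k-s])/(l[k]-l[k-s]))
            while l[k]>=th and abs(k-322)<60: k+=s
            e.append(k-s+s*(l[k-s]-th)/(l[k-s]-l[k]))
        q=[((pix(w,(u,r),z)[:2]-p[:2])@y)*1000 for u in e]; X=((pix(w,(322,r),z)[:2]-p[:2])@x)*1000
        out.append([r,X,*q,(q[2]-q[0])/2,(q[3]-q[1])/2])
    return np.array(out)
E
python3 - <<'E'
from h import *
np.set_printoptions(precision=2,suppress=True)
print(ringwid("ring2",np.array([.5314,.25]),3.511,.017,range(150,200,4)))
p=np.array([.5319,.2502,.1599]);print(ringwid("w6",p,np.radians(203.9),.0775,range(150,198,4)))
s=np.load("pics/s6.npz"); w=np.load("pics/w6.npz"); i=np.round(proj(s,p-[0,0,.08])).astype(int)
us=np.array([i[0]-45+231/2.956,i[1]-45+145/2.956]); print(i,us)
from scipy.optimize import least_squares
r=least_squares(lambda X:np.r_[proj(s,X)-us,proj(w,X)-[321.5,143]],[.48,.23,.075]); print(r.x*1000,r.fun)
E
```

```text
[[150.    51.04 -11.56 -20.47   7.46  16.21   9.51  18.34]
 [154.    47.96 -15.88 -22.77  12.35  18.46  14.12  20.61]
 [158.    44.84 -18.34 -23.94  14.08  19.82  16.21  21.88]
 [162.    41.7  -19.44 -25.22  15.57  20.42  17.51  22.82]
 [166.    38.53 -19.25 -24.98  14.63  21.35  16.94  23.16]
 [170.    35.32 -19.3  -25.79  15.8   22.35  17.55  24.07]
 [174.    32.09 -19.92 -26.43  16.34  22.91  18.13  24.67]
 [178.    28.82 -19.9  -26.47  16.47  23.05  18.18  24.76]
 [182.    25.52 -19.37 -26.11  15.83  22.59  17.6   24.35]
 [186.    22.19 -18.21 -25.2   15.54  21.82  16.87  23.51]
 [190.    18.83 -19.2  -24.42  16.54  22.14  17.87  23.28]
 [194.    15.43 -18.38 -24.21  15.83  21.41  17.1   22.81]
 [198.    11.99 -16.94 -23.14  14.24  20.43  15.59  21.78]]
[[150.    50.02 -11.42 -20.14  11.46  20.32  11.44  20.23]
 [154.    46.76 -15.97 -22.24  16.09  22.18  16.03  22.21]
 [158.    43.46 -17.68 -24.11  17.97  24.11  17.82  24.11]
 [162.    40.14 -19.   -24.15  18.61  24.53  18.8   24.34]
 [166.    36.79 -18.68 -25.7   18.93  26.06  18.8   25.88]
 [170.    33.4  -19.84 -26.69  20.02  26.83  19.93  26.76]
 [174.    29.98 -20.32 -26.93  20.62  27.29  20.47  27.11]
 [178.    26.52 -20.22 -26.87  20.48  27.14  20.35  27.  ]
 [182.    23.03 -19.35 -26.33  19.97  26.69  19.66  26.51]
 [186.    19.51 -20.92 -26.39  21.45  27.18  21.18  26.78]
 [190.    15.95 -20.2  -26.14  21.04  26.82  20.62  26.48]
 [194.    12.36 -19.08 -26.01  19.88  25.78  19.48  25.9 ]]
[237 274] [270.15 278.05]
[480.87 227.21  76.19] [-1.37 -0.08 -0.15 -0.62]
```

The growth in ring width gives a ring opening of about 0.18, with the ring lying level. It needs a bit more squeeze, to about 0.28.

Run:
```python
from h import *
np.set_printoptions(precision=2,suppress=True)
for o in [.355,.325]:
    hand.command_gripper(o);bot.dwell(.1);print(bot.current_opening(),bot.current_finger_force(),bot.current_force(),bot.current_eef_pos())
    w=snap("wrist","w7_%d"%(o*1000)); p=bot.current_eef_pos(); a=ringwid("w7_%d"%(o*1000),p,np.radians(203.9),p[2]-.0825,range(168,184,2)); print(a)
    th=((a[:,4:6].mean() if 0 else a[:,6].max()-18.2)+(a[:,7].max()-24.76))/2/13; print("theta~",th)
    if th>.26: break
print(bot.current_clock())
```

```text
0.3597519066315916 19.057961404323578 [ 1.02  0.43 -2.31] [0.53 0.25 0.16]
[[168.    35.08 -19.65 -26.62  20.01  26.96  19.83  26.79]
 [170.    33.38 -20.23 -26.81  20.67  27.24  20.45  27.03]
 [172.    31.68 -20.39 -27.05  20.83  27.42  20.61  27.23]
 [174.    29.96 -20.52 -27.2   21.02  27.67  20.77  27.43]
 [176.    28.24 -20.65 -27.44  21.06  27.67  20.86  27.55]
 [178.    26.5  -20.51 -27.29  20.92  27.57  20.72  27.43]
 [180.    24.76 -20.2  -27.01  20.67  27.47  20.43  27.24]
 [182.    23.01 -19.84 -26.58  20.52  27.13  20.18  26.86]]
theta~ 0.20952404557489557
0.331587858187915 20.38457214832306 [-0.25 -0.13 -1.34] [0.53 0.25 0.16]
[[168.    35.1  -20.09 -26.79  20.57  27.35  20.33  27.07]
 [170.    33.41 -20.44 -27.27  21.    27.71  20.72  27.49]
 [172.    31.7  -20.86 -27.44  21.36  28.04  21.11  27.74]
 [174.    29.98 -21.01 -27.66  21.59  28.23  21.3   27.94]
 [176.    28.26 -21.11 -27.68  21.66  28.27  21.38  27.98]
 [178.    26.53 -20.94 -27.42  21.5   28.22  21.22  27.82]
 [180.    24.79 -20.6  -27.23  21.12  27.83  20.86  27.53]
 [182.    23.04 -20.36 -26.98  21.24  27.69  20.8   27.34]]
theta~ 0.24611351776674725
22.25
```

Run:
```python
from h import *
np.set_printoptions(precision=4,suppress=True)
hand.command_gripper(.30);print(bot.current_opening(),bot.current_finger_force())
g=cv2.cvtColor(cv2.imread("pics/hub1.png"),6); c=np.load("pics/hub1.npz")
h=cv2.HoughCircles(cv2.GaussianBlur(g,(0,0),1)[150:270,260:390],cv2.HOUGH_GRADIENT_ALT,1,20,param1=100,param2=.6,minRadius=10,maxRadius=65)
for a in h[0]: print(a[:2]+[260,150],a[2],pix(c,a[:2]+[260,150],.064))
p=bot.current_eef_pos(); bot.line_to([p[0],p[1],.21],speed=.15)
yaw=np.radians(150);x=np.array([np.cos(yaw),np.sin(yaw)]); t=np.array([.5157,-.2445])-.028*x
bot.move_to([*t,.21],down(yaw)); print(fine([*t,.175],down(yaw),n=2),bot.current_eef_rot(),bot.current_clock(),bot.current_opening())
w=snap("wrist","w8"); g=cv2.cvtColor(w["img"],cv2.COLOR_RGB2GRAY); u=proj(w,[.5157,-.2445,.066]).round().astype(int);print(u)
for y in range(u[1]-45,u[1]+50,3): print(y,''.join("%s"%("@%#*+=-:. "[::-1][min(9,v//18)]) for v in g[y,u[0]-45:u[0]+46]))
print("x0",u[0]-45)
```

```text
0.308681725932537 21.452328264713287
[323. 202.] 53.789948 [ 0.5173 -0.241   0.064 ]
[323. 202.] 18.602516 [ 0.5173 -0.241   0.064 ]
[ 0.5397 -0.2583  0.1746] [3.1416 0.0001 2.618 ] 26.1917 0.30724722409273164
[322 169]
124 ************************+=--=+*++=-:=+**********************************+-=*###########*-+*
127 ***********************************************************************+-+#############*+-+
130 ***********************************************************************+==*############*-=*
133 ************************************************************************+=-*#########*=-+**
136 ***************************************************************************+=-:--:::-+*****
139 ********************************************+**********************************************
142 ********************************++=========+++++=++==++++=++*******************************
145 ***********************+***+=++++++++++++++++++++++++++++++++++=++*************************
148 +-:=+****************++++++++++++++=++++++++++++++++++==++++++++++++++*********************
151 ###*=-++****
[... 1498 characters left out ...]
=++++++#%%%%%%%%%%%%%
199 ******+=*#######*++++++==-==++++****************************+=-----=+++++++*#%%%%%%%%%%%%%%
202 ###****+=*########**+++++++++++==+*********************+-::-++++++++++=++****#%%%%%%%%%%%@@
205 ######***+--+*##*+=::.......::::....:::.:....::.:......................:=***#%@%%%%%%%%@@@@
208 ##########*********+:.......:::.:...:..::.:::.::.:::::::::::::::::......=***#%%##%%@@@@@@@@
211 #############******+-....::::::::::::::::::::::::::::::::::::::::::.....=*****#@@@@@@@@@@@@
214 ##################**+...:::::::::::::::::::::::::::::::::::::::::::....=***##%@@@@@@@@@@@@@
217 #####################+...:::::::::::::------:-------:-:::::::::::::..:+######%@@@@@@@@@@@@@
x0 277
```

The wrist view puts the spindle's centre dot at (322,169), exactly where my hub estimate projects. The ring surrounds the head with a few pixels of gap on both sides. I'll descend under force watch.

Run:
```python
from h import *
yaw=np.radians(150);x=np.array([np.cos(yaw),np.sin(yaw)]); t=np.array([.5157,-.2445])-.028*x
bot.line_to([*t,.157],down(yaw),speed=.08); bot.dwell(.1); t=t+(t-bot.current_eef_pos()[:2])*.7; f0=np.mean([bot.current_force() for _ in range(3)],0); print(f0)
for z in np.r_[np.arange(.155,.1385,-.002),np.arange(.138,.1325,-.0007)]:
    bot.line_to([*t,z],down(yaw),speed=.03); bot.dwell(.05); f=bot.current_force()-f0; print("%.4f"%z,bot.current_eef_pos(),f)
    if f[2]>(3 if z>.139 else 8) or np.hypot(f[0],f[1])>4: break
print(bot.current_clock(),bot.current_opening(),bot.current_finger_force())
```

```text
[ 0.5405  0.4301 -1.1763]
0.1550 [ 0.5399 -0.2584  0.1551] [-1.369  -1.0923 -0.6261]
0.1530 [ 0.5398 -0.2584  0.1529] [-0.7143 -1.0228 -0.5507]
0.1510 [ 0.5398 -0.2584  0.1509] [-0.4089 -0.0824  0.058 ]
0.1490 [ 0.5398 -0.2584  0.1489] [ 0.4721 -0.1111 -1.1848]
0.1470 [ 0.5398 -0.2584  0.1469] [-0.1502 -0.5782  0.3729]
0.1450 [ 0.5398 -0.2584  0.1449] [-0.4895 -0.5384  0.0034]
0.1430 [ 0.5398 -0.2584  0.1429] [-0.9507 -0.0685  0.4198]
0.1410 [ 0.5398 -0.2584  0.1409] [-0.146   0.1125 -0.9426]
0.1390 [ 0.5398 -0.2584  0.1389] [-1.4792  1.1335  0.3826]
0.1380 [ 0.54   -0.2585  0.1383] [-0.8091 -0.2359  0.5334]
0.1373 [ 0.54   -0.2585  0.1376] [-0.2035 -0.0487  3.2415]
0.1366 [ 0.54   -0.2585  0.1368] [-0.6099 -0.3218  4.3733]
0.1359 [ 0.54   -0.2585  0.1361] [-0.7492  0.453   5.2955]
0.1352 [ 0.54   -0.2585  0.1354] [-0.9089  0.0476  6.2574]
0.1345 [ 0.5401 -0.2585  0.1349] [-0.8803  0.0002  6.9114]
0.1338 [ 0.5402 -0.2586  0.1344] [-0.3211 -0.5725  7.8272]
0.1331 [ 0.5402 -0.2587  0.1339] [-1.2093  1.0449  9.251 ]
31.8083 0.3070115822865821 21.05977177619934
```

The ring went over the head freely, contacted the wheel at TCP z = 0.1376 and is now about 4 mm down at 9 N. I'll open in steps, keeping the press force.

Run:
```python
from h import *
yaw=np.radians(150);t=[.5399,-.2585];z=.1331;f0=-1.2
F=lambda:np.mean([bot.current_force()[2] for _ in range(2)])-f0
for o in np.arange(.33,.56,.02):
    hand.command_gripper(o); f=F()
    for k in range(3):
        if 7<f<10: break
        z+=-.0006 if f<=7 else .0006
        bot.line_to([*t,z],down(yaw),speed=.03); bot.dwell(.03); f=F()
    print("%.2f"%o,bot.current_opening(),bot.current_finger_force(),f,bot.current_eef_pos(),z)
    if f<3: break
print(bot.current_clock())
snap("side","s9");snap("scene","c9");snap("wrist","w9")
```

```text
0.33 0.33125788104902454 18.823864459991455 9.22782757715248 [ 0.5401 -0.2589  0.1339] 0.1331
0.35 0.35224752346274685 17.759183049201965 8.407168537017213 [ 0.54   -0.259   0.1339] 0.1331
0.37 0.3722881047196576 16.902962028980255 7.983364232511355 [ 0.54   -0.2591  0.1338] 0.1331
0.39 0.3888284748599652 16.154536306858063 7.616456461590648 [ 0.54   -0.259   0.1338] 0.1331
0.41 0.40897081801352625 15.372573584318161 7.606132817819798 [ 0.54   -0.259   0.1337] 0.1331
0.43 0.4285535375972685 14.583922773599625 7.546403004430367 [ 0.54   -0.2589  0.1337] 0.1331
0.45 0.4502541739741921 13.902243822813034 7.787376877219569 [ 0.5401 -0.2589  0.1331] 0.1325
0.47 0.4726182637702535 13.08246374130249 8.840237207528498 [ 0.5402 -0.259   0.1326] 0.13190000000000002
0.49 0.4915490125508727 12.243573367595673 9.612062555361014 [ 0.5403 -0.259   0.1321] 0.13130000000000003
0.51 0.5105644356016827 11.439088582992554 8.135406161851678 [ 0.5403 -0.2588  0.132 ] 0.13130000000000003
0.53 0.5310906524659352 10.62274307012558 7.599358178776244 [ 0.5403 -0.2587  0.1318] 0.13130000000000003
0.55 0.5511286515127423 10.177953243255615 7.727619905917201 [ 0.5404 -0.2587  0.1313] 0.13070000000000004
35.5417
```

Run:
```python
from h import *
yaw=np.radians(150);p=bot.current_eef_pos()
for o in [.575,.595]:
    hand.command_gripper(o); print(bot.current_opening(),bot.current_finger_force(),bot.current_force())
for dz in [.001,.002,.003,.004,.005,.007,.009,.012]:
    bot.line_to([.5402,-.2586,p[2]+dz],down(yaw),speed=.03); bot.dwell(.04); print(bot.current_eef_pos(),bot.current_force())
bot.line_to([.5402,-.2586,.21],speed=.12)
print(bot.current_clock(),bot.current_opening(),bot.current_finger_force(),bot.current_force())
w=snap("wrist","w10");s=snap("side","s10");c=snap("scene","c10"); ims=[]
for n,k,r,h in [("w10",w,60,.066),("s10",s,30,.055),("c10",c,30,.055)]:
    i=np.round(proj(k,[.5157,-.2445,h])).astype(int); print(n,i); A=cv2.imread(f"pics/{n}.png")[i[1]-r:i[1]+r,i[0]-r:i[0]+r]; ims.append(cv2.resize(cv2.convertScaleAbs(A,alpha=1.3),(400,400) if n=="w10" else (200,200),interpolation=2))
cv2.imwrite("pics/h10.png",np.hstack([ims[0],np.vstack(ims[1:])]))
```

```text
0.5716918688687685 8.047225624322891 [0.7495 0.3609 6.6849]
0.5926340101391014 7.222081571817398 [-1.2976 -0.4652  5.0949]
[ 0.5397 -0.2583  0.1315] [ 1.003   0.1854 -0.9649]
[ 0.5401 -0.2585  0.133 ] [-0.6456  0.2468 -1.9859]
[ 0.5402 -0.2586  0.1344] [ 0.1449 -0.8176 -1.2941]
[ 0.5402 -0.2586  0.1354] [-0.3029  0.5126 -1.0255]
[ 0.5402 -0.2586  0.1364] [-0.084  -0.0237 -0.8315]
[ 0.5403 -0.2587  0.1385] [-0.4336  0.253  -0.4464]
[ 0.5403 -0.2586  0.1405] [-0.0611  0.8265 -0.7667]
[ 0.5403 -0.2586  0.1435] [-0.7461 -0.183  -0.9297]
39.1667 0.5929219919304437 7.387309670448303 [ 0.094  -0.3672 -1.1006]
w10 [322 162]
s10 [370 187]
c10 [256 164]
```

View pics/h10.png

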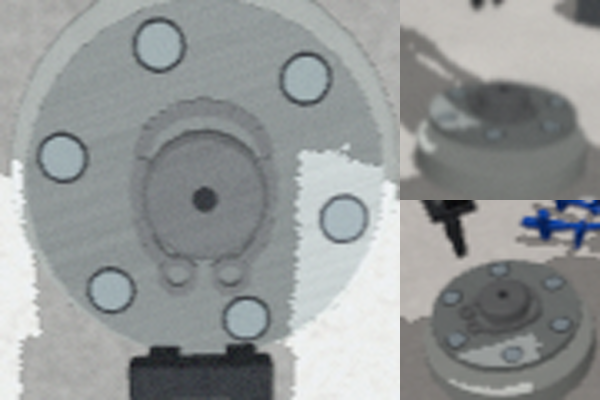

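The ring is closed in the groove under the head, both eyes together and the wheel level, and the pliers came free cleanly. Now back to the stand.

Run:
```python
from h import *
s=np.load("stand_tcp.npy"); r=down(s[5])
bot.move_to([s[0],s[1],.21],r); print(fine([s[0],s[1],.155],r,speed=.1),bot.current_clock())
f0=bot.current_force()
for z in np.r_[np.arange(.145,.099,-.006),np.arange(.0975,.0925,-.001)]:
    bot.line_to([s[0],s[1],z],r,speed=.05); f=bot.current_force()-f0; print("%.4f"%z,bot.current_eef_pos()[2],f)
    if np.linalg.norm(f)>5: break
    if f[2]>2 and z<.097: break
hand.command_gripper(.66); bot.dwell(.1); hand.command_gripper(1.0)
p=bot.current_eef_pos(); bot.line_to([s[0],s[1],.2],r,speed=.1); bot.dwell(.2); print(bot.current_clock(),bot.current_force())
w=snap("wrist","w11"); B=cv2.imread("pics/stand2.png");A=cv2.imread("pics/w11.png"); g=cv2.cvtColor(A,6)
c=proj(w,[.5252,-.0215,.063]).round().astype(int);print(c)
for y in range(c[1]-45,c[1]+45,3): print(y,''.join(" .:-=+*#%@"[min(9,v//14)] for v in g[y,c[0]-45:c[0]+46]))
```

```text
[ 0.5246 -0.0212  0.1543] 41.5083
0.1450 0.14432243199990663 [ 0.7692 -0.862   0.3247]
0.1390 0.13853432352242923 [ 1.1412 -1.0197  0.6705]
0.1330 0.132585386530722 [ 0.5827 -0.6895 -0.308 ]
0.1270 0.12656484863816847 [-0.3867  0.0469 -0.0806]
0.1210 0.1205460074711964 [ 0.0617 -0.7262  0.2684]
0.1150 0.11457324607153915 [-0.0014  0.0207 -0.7524]
0.1090 0.10858048741588326 [-0.314  -1.2299 -0.2848]
0.1030 0.10256324689443391 [ 0.2412 -0.301   0.3944]
0.0975 0.0971008674477508 [ 0.5835 -1.1585  0.2645]
0.0965 0.09652320733276715 [ 0.2571 -0.2874  0.4742]
0.0955 0.09547522499950784 [ 0.4035 -0.665   0.7879]
0.0945 0.0945731112487122 [0.5329 0.7418 1.3637]
0.0935 0.09436681335643071 [ 0.8973 -0.2451  6.7892]
47.125 [ 0.7106 -1.0137 -0.4261]
[322 190]
145 @@@@@@@%%%%%@%%#+-----------------------------------------==========+===@@@@@@@@@@@@@@@@@@@
148 @%%%%%@@@%%@%#=========-===================-==============================@@@@@@@@@@@@@@@@@
151 %@%%@@@@@@@#============-====-=====-=====-=====-=====-=+========+++++==++++=@@@@@@@@@@@@@@@
154 %%@@@@@@@@@*#%%%%%%#%%%%#%#%%%%%%%%%%#%%%%%%%##%#%
[... 1837 characters left out ...]
 .     . ... +@@@@@@@@@@@@@@
214 @@@@@@@@@@@@@#.......:.... ..-+##################*++++++++++**:. ..... .:.....@@@@@@@@@@@@@
217 @@%%%@@@@@@@%=.......:........+##################*++++=+++++**:.  ....:.:.:..-@@@@@@@@@@@@@
220 @@@@@@@@@@@@@@+....:..........+###################*++=+++++*#*-...:........+@@@@@@@@@@@@@@@
223 %%%@%@%%@@@@@@@@@@...:.:..:..#@@@@@@@@@@@@@@@@@@@@@@@@@@@@@@@@@+...:.:.:.-@@@@@@@@@@@@@@@@@
226 @@@@@@@@@@@@@@@@@@@@-.....+%@@@@@@@@@@@@@@@@@@@@@@@@@@@@@@@@@@@@@@@@##@@@@@@@@@@@@@@@@@@@@@
229 @@@@@@@@@@@@@@@@@@@@@@@@@@@@@@@@@@@@@@@@@@@@@@@@@@@@@@@@@@@@@@@@@@@@@@@@@@@@@@@@@@@@@@@@@@@
232 @@@%@@@%%@@@@@@@@@@@@@@@@@@@@@@@@@@@@@@@@@@@@@@@@@@@@@@@@@@@@@@@@@@@@@@@@@@@@@@@@@@@@@@@@@@
```

The pliers stand upright in the well again, crosshead on the stand's top, as at the start.

```bash
python3 -c "
from cell import bot
print(bot.hand_in(),bot.current_clock())"
```

```text
the job is handed in; nothing more can be done
the job is handed in; nothing more can be done
```

I handed the job in at about 47 s: the snap ring sits closed in the groove holding the wheel down, the pliers are back in their stand, and nothing else was touched; no verdict was returned.

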